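Change over coating rollers to the machine rack in reverse order

TASK

Move all four coating rollers from the black rack to the empty white rack in reverse order: the roller now at the left end of the black rack (the robot's left, y positive) goes into the seat at the right end of the white rack, the next one into the seat beside it, and so on to the other end. Lay each one gently and level into its seat with both journals in their notches; do not drop any roller or put it down on the bench, and leave all four at rest.

Things in the scene. Friction and masses are not known exactly. Their poses are not given: they have to be found in the camera images.
- red_roller: Loose red coating roller, 0.2 kg, lying level: a red rubber sleeve 36 mm in diameter and 50 mm long with bare steel journals 12 mm in diameter sticking out 21 mm at each end (92 mm overall). Origin at its centre, on its axis; x runs along its axis; both ends alike, turned about x by any angle. Seated, it lies along its rack's x.
- yellow_roller: Loose yellow coating roller, 0.2 kg, lying level: a yellow rubber sleeve 36 mm in diameter and 50 mm long with bare steel journals 12 mm in diameter sticking out 21 mm at each end (92 mm overall). Origin at its centre, on its axis; x runs along its axis; both ends alike, turned about x by any angle. Seated, it lies along its rack's x.
- blue_roller: Loose blue coating roller, 0.2 kg, lying level: a blue rubber sleeve 36 mm in diameter and 50 mm long with bare steel journals 12 mm in diameter sticking out 21 mm at each end (92 mm overall). Origin at its centre, on its axis; x runs along its axis; both ends alike, turned about x by any angle. Seated, it lies along its rack's x.
- green_roller: Loose green coating roller, 0.2 kg, lying level: a green rubber sleeve 36 mm in diameter and 50 mm long with bare steel journals 12 mm in diameter sticking out 21 mm at each end (92 mm overall). Origin at its centre, on its axis; x runs along its axis; both ends alike, turned about x by any angle. Seated, it lies along its rack's x.
- red_tag: Fixed red colour tag, a plate 20 x 44 x 6 mm on the front lip of the black rack, in front of the seat in which the red roller lies at the start; it stays there. Origin at the centre of its underside, 59 mm towards the rack's -x from the centre of its seat; its axes are the black rack's.
- yellow_tag: Fixed yellow colour tag, a plate 20 x 44 x 6 mm on the front lip of the black rack, in front of the seat in which the yellow roller lies at the start; it stays there. Origin at the centre of its underside, 59 mm towards the rack's -x from the centre of its seat; its axes are the black rack's.
- blue_tag: Fixed blue colour tag, a plate 20 x 44 x 6 mm on the front lip of the black rack, in front of the seat in which the blue roller lies at the start; it stays there. Origin at the centre of its underside, 59 mm towards the rack's -x from the centre of its seat; its axes are the black rack's.
- green_tag: Fixed green colour tag, a plate 20 x 44 x 6 mm on the front lip of the black rack, in front of the seat in which the green roller lies at the start; it stays there. Origin at the centre of its underside, 59 mm towards the rack's -x from the centre of its seat; its axes are the black rack's.
- old_rack: Fixed black steel rack, its seats exactly like those of the white rack, with axes and origin alike; its base plate reaches 26 mm farther at the front (-x), a lip for the colour tags. The rollers start here. Each rack is turned at most 0.15 rad, so y points roughly to the robot's left; either may be the nearer one. 39 mm is free between neighbouring sleeves.
- new_rack: Fixed white rack, empty, a black stripe under each seat. Origin: centre of its underside; x across, y along the row. Four seats at y -112.5, -37.5, 37.5, 112.5 mm, x 0: 45-degree V notches 32 wide, 16 deep in two rails 10 thick, 66 mm clear between (sleeve play 8 each way), rail tops z 56 mm, base 8 thick. A seated roller lies along x, axis at z 48.5; let go in the notch, it rolls to the bottom.

How it is judged:
By the outcome, as a careful person would: the job done as asked, in the order asked, and still so for the second after the job is handed in, with the robot touching nothing.
It also fails if it takes over 96 s, if anything falls off the work surface, if the arm or the gripper's body presses on something with over 40 N, if the wrist force passes 120 N, or if a joint passes its speed limit or range.

ROBOT

A 6-joint arm with a two-finger parallel gripper is mounted at the origin on the work surface. World frame = base frame: x ahead of the robot, y to its left, z up, the work surface at z = 0. Lengths are in m, angles in rad, forces in N, time in s.
With the tool pointing down it reaches from about 0.25 to 0.725 m from the base axis. Payload 4 kg.
Tool frame: the origin (TCP) lies midway between the tips of the shut fingers; the grasp point (between the pads) lies 19 mm behind it; z points along the fingers, y is the line along which they close (so a half turn about z gives the same grasp; the last joint's range is limited). The gripper opens to 85 mm and grips with 20 to 120 N. Pads are 22 mm wide; open, the fingers measure 114 mm over their backs; the gripper's body (76 mm by 85 mm) begins 54 mm behind the grasp point. The pads swing forward as they close: fully open they stand 13 mm farther back than shut.
Start: joints at [-1.149, 0.241, 0.005, 1.335, 0, 1.571], TCP at [0.205, -0.456, 0.231] pointing down, gripper open.
Joint ranges: [-2.72, 2.72], [-1.05, 1.87], [-1.09, 1.28], [-1.99, 2.15], [-1.42, 1.44], [-3.14, 3.14]. Speed limits (rad/s): [2.79, 2.79, 3.14, 3.14, 3.14, 3.14].

INTERFACE

Orientations are given as a unit quaternion [x, y, z, w].
In Python, from workcell import sensors, read_camera, calibration, sign_off gives the robot as it stands.
- The arm moves only by the tool carry_out, never from a script. Its argument "targets" is a list of rows, each an object of numbers: "hand": the closure, from -1 (fully open) to 1 (shut); "x", "y", "z": the shift along the tool's x, y, z in units of 25 mm (1.0 is 25 mm); "spin": the turn about the tool's z in units of 6 degrees (1.0 is 6 degrees). A call has 1 to 8 rows; each row shifts and turns the commanded pose from where the row before left it, along the tool's axes as they then stand; what a row does not reach is not made up. A row lasts 1/12 s, in which the tool goes at most 41.7 mm and 7.16 degrees, less where a joint would pass 70% of its speed; a pose out of reach is approached as far as the arm can. A call is refused whole if a number of a shift passes 1 or a number of a turn 1, either way. A call with a gripper value outside its range is refused whole. The fingers move at their own pace and stop on an object; "squeeze" is the grip in N (left out, the last holds). Time passes only in rows, so rows that do not move let the fingers close. It gives the time, the measured TCP pose, the force, the opening and the grip force at its end, in the units of the state.
- sensors.observe(): the state, without advancing time (a new reading comes with each control period).
- read_camera(name): name is "scene" or "top" or "wrist"; returns the picture (420x560x3 uint8, red, green, blue); there is no depth.
- calibration(name): a dict with "camera_matrix" (3x3 intrinsics, pixels), "position" and "attitude" of the camera in the world. Camera axes: x right, y up, looking along -z (the intrinsics and any distortion apply to the point x, -y, -z); pixel columns grow to the right and rows downward; lengths in m; the calibration is good to about 2 mm. A picture is of the moment at which its call begins: read the wrist's pose just before it. calibration takes no time and is no camera call; for the wrist camera it gives the pose at the moment of the call.
- sign_off(): hands the job in; it is judged then, once.
The state is a dict: "t": time; "joint_positions": joint angles; "joint_vel": joint speeds; "joint_efforts": joint torques, N m; "position": TCP position; "eef_rot": TCP orientation; "wrist_force": force on the tool from outside, world axes, zero at the start; "moment": the same for the moment, N m; "finger_gap": finger opening in m; "grasp_force": force on a finger pad.
Only numpy, scipy, OpenCV 4.12 (cv2) and the standard library are available. Lean on these libraries where they do the work, as an engineer would, in place of code of your own. Each camera call takes 0.05 s, during which the arm holds its last target. There are 200 camera calls.

## Working session

There is one attempt and no reset: what is moved stays moved. The work goes in short steps, Python scripts to look and compute and a tool call to move; the robot and the scene stay as the last step left them, time stands still between calls to the robot, and variables do not carry over. Pictures are saved under pics/ and viewed, at most 14 in all, crops included, and the job is handed in when it is done.

Besides the shell and the picture viewer there is one more tool, called after "Call:" by a JSON object that holds its "fn" and its "kwargs". carry_out: Moves the arm, as the interface text tells. Its arguments: {"type":"object","properties":{"targets":{"type":"array","items":{"type":"object","properties":{"hand":{"type":"number"},"x":{"type":"number"},"y":{"type":"number"},"z":{"type":"number"},"spin":{"type":"number"}}}},"squeeze":{"type":"number"}},"required":["targets"]}

```bash
mkdir -p pics; ls; python3 - <<'E'
from workcell import sensors, read_camera, calibration
import cv2,numpy as np
s=sensors.observe(); print({k:np.round(v,3).tolist() for k,v in s.items()})
for n in("scene","top"):
    c=calibration(n);print(n,c)
    cv2.imwrite(f"pics/{n}0.png",read_camera(n)[:,:,::-1])
E
```

```text
pics
{'t': 0.0, 'joint_positions': [-1.149, 0.241, 0.004, 1.335, -0.0, 1.571], 'joint_vel': [-0.001, -0.0, -0.002, -0.001, -0.001, 0.002], 'joint_efforts': [-0.0, -37.231, 25.241, 0.017, -0.0, -0.0], 'position': [0.204, -0.456, 0.23], 'eef_rot': [0.978, 0.209, -0.0, -0.001], 'wrist_force': [-0.504, 0.032, 0.341], 'moment': [0.011, 0.019, 0.024], 'grasp_force': 0.0, 'finger_gap': 0.086}
scene {'camera_matrix': array([[396.5600646 ,   0.        , 275.06902146],
       [  0.        , 396.5600646 , 206.77911055],
       [  0.        ,   0.        ,   1.        ]]), 'position': array([ 1.02632743, -0.16103115,  0.53825755]), 'attitude': array([0.31827674, 0.24771105, 0.56707523, 0.7181677 ])}
top {'camera_matrix': array([[412.39697497,   0.        , 280.8555198 ],
       [  0.        , 412.39697497, 212.9449412 ],
       [  0.        ,   0.        ,   1.        ]]), 'position': array([ 0.41213167, -0.03184049,  0.69613698]), 'attitude': array([ 0.07332429, -0.06806902, -0.67225089,  0.7335318 ])}
```

View pics/top0.png

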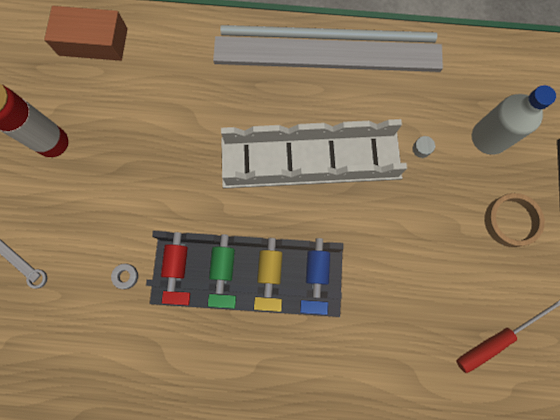

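View pics/scene0.png

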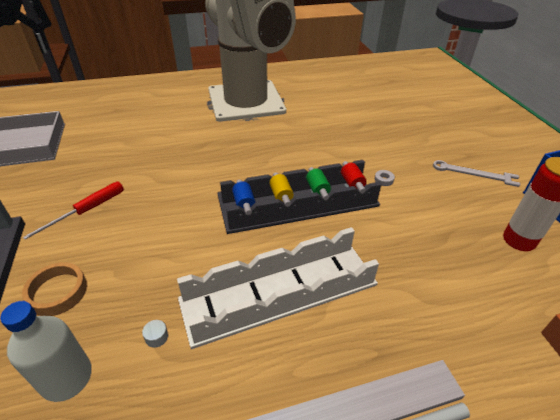

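The top view shows the black rack (near) with red (174,262), green (222,264), yellow (270,267) and blue (318,267) from left to right. The white rack (far) is empty, with stripes at about x=247, 290, 332, 375 and y≈155. The scene view agrees. So from right to left the white rack must hold red, green, yellow, blue.

```bash
cat > h.py <<'E'
from workcell import sensors, read_camera, calibration
import cv2,numpy as np
from scipy.spatial.transform import Rotation as R
def cast(c,uv,z):
    K=c["camera_matrix"];uv=np.atleast_2d(uv).astype(float)
    d=np.c_[(uv[:,0]-K[0,2])/K[0,0],-(uv[:,1]-K[1,2])/K[1,1],-np.ones(len(uv))]
    d=R.from_quat(c["attitude"]).apply(d);p=c["position"]
    return p+d*((z-p[2])/d[:,2])[:,None]
HUE={"red":[(0,8),(172,180)],"yellow":[(18,32)],"blue":[(105,125)],"green":[(50,80)]}
def blobs(img,col,smin=130,amin=60):
    h=cv2.cvtColor(img,cv2.COLOR_RGB2HSV);m=0
    for a,b in HUE[col]: m=m|cv2.inRange(h,(a,smin,50),(b,255,255))
    n,l,s,ce=cv2.connectedComponentsWithStats(m)
    return [(s[i],ce[i],l==i) for i in range(1,n) if s[i][4]>=amin]
def tool():
    s=sensors.observe();r=R.from_quat(s["eef_rot"]).as_matrix()
    return np.array(s["position"]),r,np.arctan2(r[1,0],r[0,0])
E
python3 - <<'E'
from h import *
for n in("top","scene"):
    c=calibration(n);im=read_camera(n)
    for col in HUE:
        for s,ce,m in blobs(im,col):
            print(n,col,s,ce.round(1),"tag",cast(c,ce,.013)[0,:2].round(4),"roll",cast(c,ce,.055)[0,:2].round(4))
    g=cv2.cvtColor(im,cv2.COLOR_RGB2GRAY)
    if n=="top":
        m=np.zeros_like(g);m[138:175,235:390]=(g[138:175,235:390]<60)*255
        k,l,s,ce=cv2.connectedComponentsWithStats(m.astype(np.uint8))
        for i in range(1,k):
            if s[i][4]>20: print("stripe",s[i],ce[i].round(1),cast(c,ce[i],.008)[0,:2].round(4))
        cv2.imwrite("pics/topz.png",cv2.resize(im[110:325,140:410,::-1],None,fx=2.7,fy=2.7,interpolation=cv2.INTER_CUBIC))
E
```

```text
top red [  0  86  28  45 804] [ 12.7 112.1] tag [0.6912 0.47  ] roll [0.674  0.4391]
top red [ 38 127  30  30 311] [ 57.4 146.1] tag [0.6352 0.3785] roll [0.6215 0.3533]
top red [161 244  26  35 745] [173.8 261. ] tag [0.4544 0.1483] roll [0.4518 0.1373]
top red [162 291  28  14 346] [175.5 297.8] tag [0.3957 0.1374] roll [0.3967 0.127 ]
top red [ 457  328   60   45 1075] [486.1 350.1] tag [ 0.3579 -0.3638] roll [ 0.3612 -0.3434]
top yellow [  0  84   7  27 135] [ 2.4 96.7] tag [0.7187 0.4947] roll [0.6999 0.4624]
top yellow [258 250  24  34 721] [269.6 266.6] tag [ 0.459 -0.01 ] roll [ 0.4561 -0.0114]
top yellow [254 297  28  14 340] [267.5 303.8] tag [ 0.3992 -0.0121] roll [ 0.4    -0.0133]
top blue [533  86  23  23 387] [543.8  96.5] tag [ 0.804  -0.4722] roll [ 0.7799 -0.4451]
top blue [307 251  23  33 641] [318.4 267.4] tag [ 0.4647 -0.0902] roll [ 0.4615 -0.0866]
top blue [301 300  27  14 320] [313.7 306.9] tag [ 0.4008 -0.087 ] roll [ 0.4015 -0.0836]
top green [210 247  24  33 643] [221.6 263.4] tag [0.4574 0.0694] roll [0.4547 0.0632]
top green [208 294  28  13 192] [217.7 29
[... 3526 characters left out ...]
49  16 246] [449.6 283.4] tag [0.7126 0.209 ] roll [0.7376 0.1795]
scene yellow [259 357  19  18  84] [265.9 366.8] tag [ 0.7795 -0.1117] roll [ 0.7992 -0.1156]
scene yellow [501 369  59  24 181] [528.9 381.1] tag [0.8796 0.2243] roll [0.8913 0.1935]
scene blue [523 151  37  42 139] [544.3 162.5] tag [0.4634 0.6004] roll [0.5084 0.5395]
scene blue [232 182  23  26 423] [242.6 193.6] tag [ 0.4145 -0.0788] roll [ 0.4634 -0.0854]
scene blue [  1 301  35  31 770] [ 17.6 316.1] tag [ 0.6165 -0.4575] roll [ 0.6493 -0.4338]
scene green [446  52 114  81 195] [509.5  96.3] tag [0.1684 0.7337] roll [0.237  0.6622]
scene green [306 169  25  25 401] [317.5 180.4] tag [0.4083 0.083 ] roll [0.4577 0.0635]
```

View pics/topz.png

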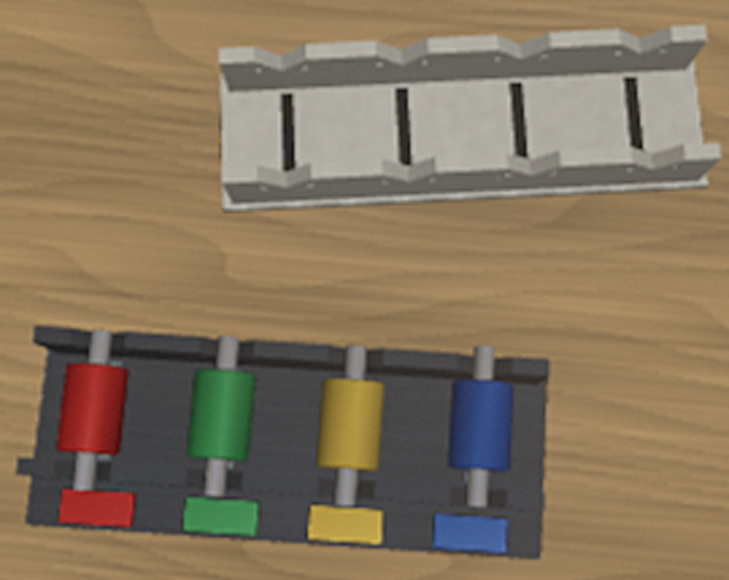

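The zoomed crop shows all four rollers seated in the black rack. The white rack's stripes are spaced 75 mm apart when cast onto the base. Next I'll measure the white rack's centre line across its width from its outer base edges in both views.

```bash
python3 - <<'E'
from h import *
a=0.147;ex=np.array([np.cos(a),np.sin(a)]);ey=np.array([-np.sin(a),np.cos(a)])
st=np.array([[.6756,-.1746],[.6646,-.1005],[.6543,-.0263],[.6426,.0479]])
print("row",st@ey, "mean",(st@ey).mean())
for n in("top","scene"):
    c=calibration(n);im=read_camera(n);h=cv2.cvtColor(im,cv2.COLOR_RGB2HSV)
    m=cv2.inRange(h,(0,0,70),(180,60,255))
    k,l,s,ce=cv2.connectedComponentsWithStats(m)
    i=l[162,310] if n=="top" else l[280,280]
    i=i or l[160,270]
    w=(l==i);print(n,s[i],s[i][4])
    cols=range(235,395,10) if n=="top" else range(200,370,10)
    bot=np.array([[u,np.nonzero(w[:,u])[0].max()+.5] for u in cols]);top=np.array([[u,np.nonzero(w[:,u])[0].min()-.5] for u in cols])
    for nm,e,zs in(("bottom",bot,(0.0,.008)),("top",top,(.056,))):
        for z in zs:
            p=cast(c,e,z)[:,:2]; print(nm,z,"x'",np.round((p@ex)*1000,1),"a",round(-1/np.polyfit(p[:,0],p[:,1],1)[0],3) if 0 else round(-np.polyfit(p[:,1],p[:,0],1)[0],3))
E
```

```text
row [-0.27167284 -0.19676083 -0.12185243 -0.04673897] mean -0.1592562651809322
top [  221   119   186    69 10292] 10292
bottom 0.0 x' [594.1 594.9 593.8 594.6 593.6 594.3 593.3 594.  593.  593.8 592.7 593.5
 592.4 593.2 592.2 592.9] a 0.141
bottom 0.008 x' [591.9 592.7 591.6 592.4 591.4 592.1 591.1 591.9 590.8 591.6 590.5 591.3
 590.3 591.  590.  590.7] a 0.141
top 0.056 x' [681.2 676.7 682.8 681.8 682.6 678.1 678.8 681.4 682.2 681.2 676.7 681.
 681.7 680.8 676.2 678.8] a 0.141
scene [  177   228   202   121 12149] 12149
bottom 0.0 x' [683.5 682.8 683.6 682.9 683.7 683.  683.8 684.7 684.  684.8 685.7 685.
 684.2 685.1 684.3 685.3 686.2] a 0.138
bottom 0.008 x' [688.1 687.4 688.2 687.5 688.3 687.6 688.4 689.3 688.5 689.4 690.3 689.5
 688.8 689.7 688.9 689.8 690.7] a 0.138
top 0.056 x' [608.  598.8 596.9 596.9 600.8 606.6 596.9 597.  597.  608.9 599.  599.
 599.  611.3 599.1 599.1 665.1] a 0.08
```

White rack: centre at (0.6556, -0.0640), yaw 0.142. Black rack: yaw about 0.025.

```bash
cat > go.py <<'E'
import sys
from h import *
def seat(k):
    return np.array([.6556,-.0640])+np.array([-.1415,.9899])*(-.1125+.075*k)
ROLL={"red":(.453,.1385),"green":(.456,.0638),"yellow":(.4572,-.0110),"blue":(.4625,-.0858)}
def to(x,y,yaw,z):
    p,r,th=tool();s=sensors.observe()
    d=np.array([x,y,z])-p
    sp=-np.degrees(yaw-th)/6
    t=lambda a:np.array([np.cos(a)*d[0]+np.sin(a)*d[1],np.sin(a)*d[0]-np.cos(a)*d[1],-d[2]])/.025
    print("t",round(s["t"],2),"pos",p.round(4),"yaw",round(th,4),"tilt",r[:2,2].round(3),"spin",round(sp,2),"| after spin",t(yaw).round(2),"before",t(th).round(2))
if __name__=="__main__":
    n,z=sys.argv[1],float(sys.argv[2])
    if n in ROLL: to(*ROLL[n],.025,z)
    else: to(*seat(int(n)),.142,z)
E
python3 go.py red .13
```

```text
t 0.3 pos [ 0.2046 -0.456   0.231 ] yaw 0.4218 tilt [-0.     0.001] spin 3.79 | after spin [ 10.53 -23.52   4.04] before [ 18.8  -17.63   4.04]
```

Call:
{"fn": "carry_out", "kwargs": {"targets": [{"hand": -0.4, "spin": 0.95, "z": 1}, {"hand": -0.4, "spin": 0.95, "z": 1}, {"hand": -0.4, "spin": 0.95, "z": 1}, {"hand": -0.4, "spin": 0.95, "z": 1}], "squeeze": 40}}

```text
schema error: expected keys hand, x, y, z, spin
```

```bash
python3 go.py red .13
```

```text
t 0.3 pos [ 0.2046 -0.456   0.231 ] yaw 0.4218 tilt [-0.     0.001] spin 3.79 | after spin [ 10.53 -23.52   4.04] before [ 18.8  -17.63   4.04]
```

Call:
{"fn": "carry_out", "kwargs": {"targets": [{"hand": -0.4, "x": 0, "y": 0, "spin": 0.95, "z": 1}, {"hand": -0.4, "x": 0, "y": 0, "spin": 0.95, "z": 1}, {"hand": -0.4, "x": 0, "y": 0, "spin": 0.95, "z": 1}, {"hand": -0.4, "x": 0, "y": 0, "spin": 0.95, "z": 1}], "squeeze": 40}}

```text
t: 0.63
position: [0.2047, -0.4562, 0.1305]
eef_rot: [1.0, 0.009, 0.0, 0.0]
wrist_force: [0.8, -0.7, 0.8]
finger_gap: 0.0598
grasp_force: 0.0
```

Call:
{"fn": "carry_out", "kwargs": {"targets": [{"hand": -0.4, "x": 0.4, "y": -0.98, "z": 0, "spin": 0}, {"hand": -0.4, "x": 0.4, "y": -0.98, "z": 0, "spin": 0}, {"hand": -0.4, "x": 0.4, "y": -0.98, "z": 0, "spin": 0}, {"hand": -0.4, "x": 0.4, "y": -0.98, "z": 0, "spin": 0}, {"hand": -0.4, "x": 0.4, "y": -0.98, "z": 0, "spin": 0}, {"hand": -0.4, "x": 0.4, "y": -0.98, "z": 0, "spin": 0}, {"hand": -0.4, "x": 0.4, "y": -0.98, "z": 0, "spin": 0}, {"hand": -0.4, "x": 0.4, "y": -0.98, "z": 0, "spin": 0}]}}

```text
t: 1.3
position: [0.2803, -0.2572, 0.1314]
eef_rot: [1.0, 0.012, 0.0, 0.0]
wrist_force: [-0.5, 0.8, 0.2]
finger_gap: 0.0598
grasp_force: 0.0
```

Call:
{"fn": "carry_out", "kwargs": {"targets": [{"hand": -0.4, "x": 0.44, "y": -0.98, "z": 0, "spin": 0}, {"hand": -0.4, "x": 0.44, "y": -0.98, "z": 0, "spin": 0}, {"hand": -0.4, "x": 0.44, "y": -0.98, "z": 0, "spin": 0}, {"hand": -0.4, "x": 0.44, "y": -0.98, "z": 0, "spin": 0}, {"hand": -0.4, "x": 0.44, "y": -0.98, "z": 0, "spin": 0}, {"hand": -0.4, "x": 0.44, "y": -0.98, "z": 0, "spin": 0}, {"hand": -0.4, "x": 0.44, "y": -0.98, "z": 0, "spin": 0}, {"hand": -0.4, "x": 0.44, "y": -0.98, "z": 0, "spin": 0}]}}

```text
t: 1.97
position: [0.3637, -0.059, 0.1315]
eef_rot: [1.0, 0.012, 0.0, 0.0]
wrist_force: [0.1, -0.7, -0.1]
finger_gap: 0.0597
grasp_force: 0.0
```

```bash
python3 go.py red .13
```

```text
t 1.97 pos [ 0.3637 -0.059   0.1315] yaw 0.0239 tilt [ 0.001 -0.   ] spin -0.01 | after spin [ 3.77 -7.81  0.06] before [ 3.76 -7.81  0.06]
```

Call:
{"fn": "carry_out", "kwargs": {"targets": [{"hand": -0.4, "x": 0.47, "y": -0.98, "z": 0, "spin": 0}, {"hand": -0.4, "x": 0.47, "y": -0.98, "z": 0, "spin": 0}, {"hand": -0.4, "x": 0.47, "y": -0.98, "z": 0, "spin": 0}, {"hand": -0.4, "x": 0.47, "y": -0.98, "z": 0, "spin": 0}, {"hand": -0.4, "x": 0.47, "y": -0.98, "z": 0, "spin": 0}, {"hand": -0.4, "x": 0.47, "y": -0.98, "z": 0, "spin": 0}, {"hand": -0.4, "x": 0.47, "y": -0.98, "z": 0, "spin": 0}, {"hand": -0.4, "x": 0.47, "y": -0.98, "z": 0, "spin": 0}]}}

```text
t: 2.63
position: [0.4537, 0.0686, 0.1343]
eef_rot: [0.998, 0.056, -0.002, -0.029]
wrist_force: [-0.4, 0.8, 0.6]
finger_gap: 0.0595
grasp_force: 0.0
```

```bash
python3 - <<'E'
from h import *
read_camera("top")
c=calibration("wrist");im=read_camera("wrist");print(c["position"])
cv2.imwrite("pics/w1.png",im[:,:,::-1])
for col in HUE:
    for s,ce,m in blobs(im,col,110,400): print(col,s,"tag",cast(c,ce,.013)[0,:2].round(4),"roll",cast(c,ce,.055)[0,:2].round(4))
E
python3 go.py red .03
```

```text
[0.53712818 0.07027567 0.27833573]
red [ 174  175   53   79 3756] tag [0.4366 0.1495] roll [0.4526 0.1369]
yellow [    0     0   560   416 57794] tag [0.5074 0.1372] roll [0.5121 0.1266]
yellow [ 377  195   66   83 4033] tag [ 0.4417 -0.0258] roll [ 0.4568 -0.0106]
yellow [ 207  273  160  124 8463] tag [0.3262 0.0636] roll [0.3595 0.0646]
yellow [ 399  284  161  112 3696] tag [ 0.3641 -0.1246] roll [ 0.3915 -0.0937]
yellow [123 389  41  31 488] tag [0.2142 0.1997] roll [0.2653 0.1792]
yellow [411 389  42  31 418] tag [ 0.2665 -0.0855] roll [ 0.3094 -0.0608]
blue [ 479  200   80   84 4574] tag [ 0.4491 -0.1131] roll [ 0.463  -0.0841]
green [ 276  183   57   81 3691] tag [0.4404 0.0619] roll [0.4557 0.0632]
t 2.73 pos [0.4551 0.069  0.1346] yaw 0.1132 tilt [-0.005  0.058] spin 0.84 | after spin [-0.01 -2.78  4.18] before [ 0.23 -2.77  4.18]
```

View pics/w1.png

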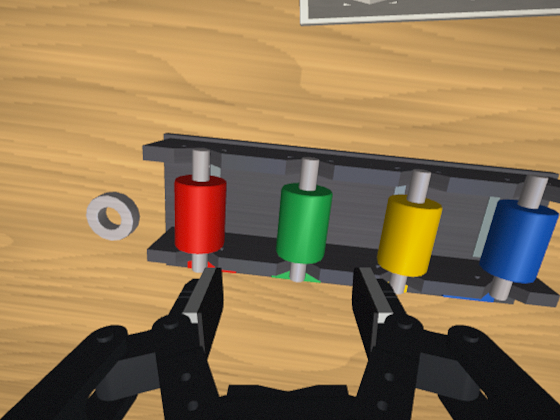

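The wrist view shows the four rollers in place, red at (200,213) and green at (304,222), and its casts match the positions I had. The tool stopped short and tilted, so I'm checking the joints.

```bash
python3 - <<'E'
from h import *
s=sensors.observe();print({k:np.round(s[k],3).tolist() for k in("joint_positions","joint_vel","joint_efforts","position","wrist_force")})
E
```

```text
{'joint_positions': [0.112, 0.231, -0.273, 1.065, 0.058, 3.141], 'joint_vel': [-0.02, -0.022, -0.048, 0.017, -0.026, 0.001], 'joint_efforts': [0.413, -33.683, 23.121, -0.046, 0.332, -0.0], 'position': [0.455, 0.069, 0.135], 'wrist_force': [-0.199, 0.04, 0.839]}
```

Joint 6 is at its limit, so I'll take the equivalent half-turned grasp.

Call:
{"fn": "carry_out", "kwargs": {"targets": [{"hand": -0.4, "x": 0, "y": 0, "z": 0, "spin": -1}, {"hand": -0.4, "x": 0, "y": 0, "z": 0, "spin": -1}, {"hand": -0.4, "x": 0, "y": 0, "z": 0, "spin": -1}, {"hand": -0.4, "x": 0, "y": 0, "z": 0, "spin": -1}, {"hand": -0.4, "x": 0, "y": 0, "z": 0, "spin": -1}, {"hand": -0.4, "x": 0, "y": 0, "z": 0, "spin": -1}, {"hand": -0.4, "x": 0, "y": 0, "z": 0, "spin": -1}, {"hand": -0.4, "x": 0, "y": 0, "z": 0, "spin": -1}]}}

```text
t: 3.4
position: [0.4524, 0.0674, 0.1342]
eef_rot: [0.888, 0.459, 0.01, -0.027]
wrist_force: [0.0, 0.6, 0.4]
finger_gap: 0.06
grasp_force: 0.0
```

```bash
sed -i 's/sp=-np.degrees(yaw-th)\/6/yaw+=np.pi;sp=-np.degrees((yaw-th)%(2*np.pi))\/6/; s/"spin",round(sp,2)/"spin",round((sp+30)%60-30,2)/' go.py;  python3 go.py red .13
```

```text
t 3.4 pos [0.4524 0.0674 0.1342] yaw 0.9529 tilt [-0.008  0.057] spin -21.14 | after spin [-0.09  2.84  0.17] before [ 2.33 -1.63  0.17]
```

```bash
cat > go.py <<'E'
import sys
from h import *
G=.022 # grasp point behind the TCP at a 36 mm opening
ROLL={"red":(.4528,.1380),"green":(.456,.0636),"yellow":(.4572,-.0110),"blue":(.4627,-.0855)}
def seat(k): return np.array([.6556,-.0640])+np.array([-.1415,.9899])*(-.1125+.075*k)
n,z=sys.argv[1],float(sys.argv[2])   # z: height of the grasp point
xy,yaw=(ROLL[n],.025) if n in ROLL else (seat(int(n)),.142)
p,r,th=tool();s=sensors.observe()
sp=((np.degrees(th-yaw-np.pi)/6)+30)%60-30
d=np.array([*xy,z])-(p-G*r[:,2])
r2=r@R.from_euler("z",sp*6,degrees=True).as_matrix()
print("t",round(s["t"],2),"gp",(p-G*r[:,2]).round(4),"yaw",round(th,4),"tilt",r[:2,2].round(3),"q6",round(s["joint_positions"][5],2),"gap",round(s["finger_gap"],4),"F",np.round(s["wrist_force"],1),"spin",round(sp,2),"| after spin",(r2.T@d/.025).round(2),"before",(r.T@d/.025).round(2))
E
python3 go.py red .14
```

```text
t 3.4 gp [0.4526 0.0661 0.1562] yaw 0.9529 tilt [-0.008  0.057] q6 2.3 gap 0.06 F [0.  0.6 0.4] spin -21.14 | after spin [-0.09  2.83  0.81] before [ 2.32 -1.63  0.81]
```

Call:
{"fn": "carry_out", "kwargs": {"targets": [{"hand": -0.4, "x": 0, "y": 0, "z": 0, "spin": -1}, {"hand": -0.4, "x": 0, "y": 0, "z": 0, "spin": -1}, {"hand": -0.4, "x": 0, "y": 0, "z": 0, "spin": -1}, {"hand": -0.4, "x": 0, "y": 0, "z": 0, "spin": -1}, {"hand": -0.4, "x": 0, "y": 0, "z": 0, "spin": -1}, {"hand": -0.4, "x": 0, "y": 0, "z": 0, "spin": -1}, {"hand": -0.4, "x": 0, "y": 0, "z": 0, "spin": -1}, {"hand": -0.4, "x": 0, "y": 0, "z": 0, "spin": -1}]}}

```text
t: 4.07
position: [0.4524, 0.0673, 0.1343]
eef_rot: [0.625, 0.78, 0.02, -0.021]
wrist_force: [0.6, -1.0, -0.0]
finger_gap: 0.0598
grasp_force: 0.0
```

Call:
{"fn": "carry_out", "kwargs": {"targets": [{"hand": -0.4, "x": 0, "y": 0, "z": 0, "spin": -1}, {"hand": -0.4, "x": 0, "y": 0, "z": 0, "spin": -1}, {"hand": -0.4, "x": 0, "y": 0, "z": 0, "spin": -1}, {"hand": -0.4, "x": 0, "y": 0, "z": 0, "spin": -1}, {"hand": -0.4, "x": 0, "y": 0, "z": 0, "spin": -1}, {"hand": -0.4, "x": 0, "y": 0, "z": 0, "spin": -1}, {"hand": -0.4, "x": 0, "y": 0, "z": 0, "spin": -1}, {"hand": -0.4, "x": 0, "y": 0, "z": 0, "spin": -1}]}}

```text
t: 4.73
position: [0.4524, 0.0673, 0.1343]
eef_rot: [0.253, 0.967, 0.027, -0.011]
wrist_force: [-0.6, -0.1, 0.8]
finger_gap: 0.0599
grasp_force: 0.0
```

Call:
{"fn": "carry_out", "kwargs": {"targets": [{"hand": -0.4, "x": 0, "y": 0, "z": 0, "spin": -1}, {"hand": -0.4, "x": 0, "y": 0, "z": 0, "spin": -1}, {"hand": -0.4, "x": 0, "y": 0, "z": 0, "spin": -1}, {"hand": -0.4, "x": 0, "y": 0, "z": 0, "spin": -1}, {"hand": -0.4, "x": 0, "y": 0, "z": 0, "spin": -1}]}}

```text
t: 5.15
position: [0.4525, 0.0673, 0.1343]
eef_rot: [-0.006, 1.0, 0.028, -0.004]
wrist_force: [0.4, -0.3, 0.9]
finger_gap: 0.0597
grasp_force: 0.0
```

```bash
python3 go.py red .11
```

```text
t 5.15 gp [0.4526 0.0661 0.1562] yaw -3.1303 tilt [-0.008  0.057] q6 0.1 gap 0.0597 F [ 0.4 -0.3  0.9] spin -0.13 | after spin [-0.09  2.77  2.01] before [-0.05  2.77  2.01]
```

Call:
{"fn": "carry_out", "kwargs": {"targets": [{"hand": -0.4, "x": -0.03, "y": 0.92, "z": 0, "spin": -0.13}, {"hand": -0.4, "x": -0.03, "y": 0.92, "z": 0.5, "spin": 0}, {"hand": -0.4, "x": -0.03, "y": 0.92, "z": 0.5, "spin": 0}, {"hand": -0.4, "x": 0, "y": 0, "z": 0.5, "spin": 0}, {"hand": -0.4, "x": 0, "y": 0, "z": 0.5, "spin": 0}, {"hand": -0.4, "x": 0, "y": 0, "z": 0, "spin": 0}]}}

```text
t: 5.65
position: [0.4515, 0.1391, 0.0861]
eef_rot: [-0.01, 1.0, 0.028, -0.006]
wrist_force: [-0.6, -0.9, -0.5]
finger_gap: 0.0601
grasp_force: 0.0
```

```bash
python3 go.py red .0485
```

```text
t 5.65 gp [0.4517 0.1379 0.1081] yaw -3.1205 tilt [-0.012  0.055] q6 0.24 gap 0.0601 F [-0.6 -0.9 -0.5] spin -0.04 | after spin [-0.07 -0.13  2.38] before [-0.07 -0.13  2.38]
```

Call:
{"fn": "carry_out", "kwargs": {"targets": [{"hand": -0.4, "x": -0.07, "y": -0.13, "z": 0.4, "spin": 0}, {"hand": -0.4, "x": 0, "y": 0, "z": 0.6, "spin": 0}, {"hand": -0.4, "x": 0, "y": 0, "z": 0.6, "spin": 0}, {"hand": -0.4, "x": 0, "y": 0, "z": 0.5, "spin": 0}, {"hand": -0.4, "x": 0, "y": 0, "z": 0.25, "spin": 0}, {"hand": -0.4, "x": 0, "y": 0, "z": 0, "spin": 0}]}}

```text
t: 6.15
position: [0.4546, 0.139, 0.0285]
eef_rot: [-0.01, 1.0, 0.028, -0.004]
wrist_force: [0.2, 0.1, 0.2]
finger_gap: 0.0594
grasp_force: 0.0
```

```bash
python3 go.py red .0485;python3 -c "
from h import *
cv2.imwrite('pics/w2.png',read_camera('wrist')[:,:,::-1])"
```

```text
t 6.15 gp [0.4548 0.1378 0.0504] yaw -3.122 tilt [-0.009  0.057] q6 0.24 gap 0.0594 F [0.2 0.1 0.2] spin -0.05 | after spin [0.08 0.01 0.08] before [0.08 0.01 0.08]
```

View pics/w2.png

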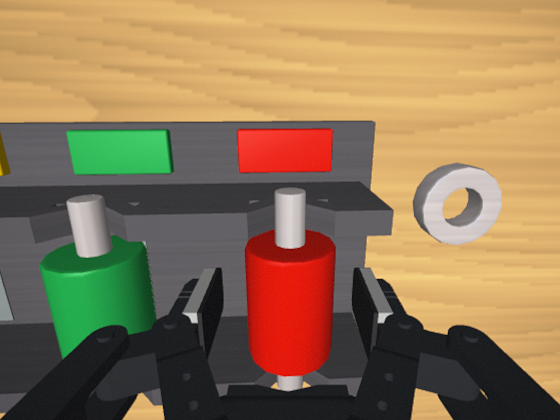

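The wrist view shows the red roller at (290,300), centred between the open pads at columns 205 and 375. Closing the gripper.

Call:
{"fn": "carry_out", "kwargs": {"targets": [{"hand": 0.4, "x": 0.08, "y": 0, "z": 0.06, "spin": 0}, {"hand": 0.4, "x": 0, "y": 0, "z": 0, "spin": 0}, {"hand": 0.4, "x": 0, "y": 0, "z": 0, "spin": 0}, {"hand": 0.4, "x": 0, "y": 0, "z": 0, "spin": 0}, {"hand": 0.4, "x": 0, "y": 0, "z": 0, "spin": 0}], "squeeze": 40}}

```text
t: 6.62
position: [0.4539, 0.1401, 0.0288]
eef_rot: [-0.01, 1.0, 0.029, -0.003]
wrist_force: [-2.4, -0.4, 5.3]
finger_gap: 0.0348
grasp_force: 39.9
```

Call:
{"fn": "carry_out", "kwargs": {"targets": [{"hand": 0.4, "x": 0, "y": 0, "z": -0.1, "spin": 0}, {"hand": 0.4, "x": 0, "y": 0, "z": -0.4, "spin": 0}, {"hand": 0.4, "x": 0, "y": 0, "z": -0.6, "spin": 0}, {"hand": 0.4, "x": 0, "y": 0, "z": -0.8, "spin": 0}, {"hand": 0.4, "x": 0, "y": 0, "z": -0.8, "spin": 0}, {"hand": 0.4, "x": 0, "y": 0, "z": -0.5, "spin": 0}]}}

```text
t: 7.12
position: [0.4545, 0.1353, 0.1094]
eef_rot: [-0.01, 1.0, 0.029, -0.002]
wrist_force: [-0.4, 0.1, -1.6]
finger_gap: 0.0346
grasp_force: 40.1
```

```bash
python3 go.py 0 .125
```

```text
t 7.12 gp [0.4547 0.1341 0.1314] yaw -3.121 tilt [-0.006  0.057] q6 0.23 gap 0.0346 F [-0.4  0.1 -1.6] spin -1.16 | after spin [ -6.84 -13.47  -0.5 ] before [ -8.42 -12.54  -0.5 ]
```

Call:
{"fn": "carry_out", "kwargs": {"targets": [{"hand": 0.4, "x": 0, "y": 0, "z": -0.2, "spin": -0.58}, {"hand": 0.4, "x": 0, "y": -0.3, "z": -0.3, "spin": -0.58}, {"hand": 0.4, "x": -0.5, "y": -0.9, "z": 0, "spin": 0}, {"hand": 0.4, "x": -0.5, "y": -0.95, "z": 0, "spin": 0}, {"hand": 0.4, "x": -0.5, "y": -0.95, "z": 0, "spin": 0}, {"hand": 0.4, "x": -0.5, "y": -0.95, "z": 0, "spin": 0}, {"hand": 0.4, "x": -0.5, "y": -0.95, "z": 0, "spin": 0}, {"hand": 0.4, "x": -0.5, "y": -0.95, "z": 0, "spin": 0}]}}

```text
t: 7.78
position: [0.5491, -0.003, 0.1113]
eef_rot: [-0.071, 0.997, 0.029, -0.002]
wrist_force: [-0.0, -0.6, -2.7]
finger_gap: 0.0349
grasp_force: 40.3
```

Call:
{"fn": "carry_out", "kwargs": {"targets": [{"hand": 0.4, "x": -0.5, "y": -0.95, "z": 0, "spin": 0}, {"hand": 0.4, "x": -0.5, "y": -0.95, "z": 0, "spin": 0}, {"hand": 0.4, "x": -0.5, "y": -0.95, "z": 0, "spin": 0}, {"hand": 0.4, "x": -0.5, "y": -0.95, "z": 0, "spin": 0}, {"hand": 0.4, "x": -0.5, "y": -0.95, "z": 0, "spin": 0}, {"hand": 0.4, "x": -0.5, "y": -0.95, "z": 0, "spin": 0}, {"hand": 0.4, "x": -0.3, "y": -0.6, "z": 0, "spin": 0}, {"hand": 0.4, "x": 0, "y": 0, "z": 0, "spin": 0}]}}

```text
t: 8.45
position: [0.654, -0.1494, 0.1013]
eef_rot: [-0.069, 0.997, 0.028, -0.001]
wrist_force: [-0.0, -0.4, -2.3]
finger_gap: 0.035
grasp_force: 40.3
```

```bash
python3 go.py 0 .0645
```

```text
t 8.45 gp [ 0.6541 -0.1506  0.1233] yaw -3.0033 tilt [-0.007  0.056] q6 -0.39 gap 0.035 F [-0.  -0.4 -2.3] spin -0.04 | after spin [-0.55 -1.21  2.29] before [-0.55 -1.21  2.29]
```

Call:
{"fn": "carry_out", "kwargs": {"targets": [{"hand": 0.4, "x": -0.28, "y": -0.6, "z": 0, "spin": 0}, {"hand": 0.4, "x": -0.27, "y": -0.6, "z": 0, "spin": 0}, {"hand": 0.4, "x": 0, "y": 0, "z": 0.5, "spin": 0}, {"hand": 0.4, "x": 0, "y": 0, "z": 0.5, "spin": 0}, {"hand": 0.4, "x": 0, "y": 0, "z": 0, "spin": 0}]}}

```text
t: 8.87
position: [0.6679, -0.1712, 0.0723]
eef_rot: [-0.071, 0.997, 0.03, -0.005]
wrist_force: [-0.9, 0.1, -2.9]
finger_gap: 0.0349
grasp_force: 40.5
```

```bash
python3 go.py 0 .0535; python3 -c "
from h import *
cv2.imwrite('pics/w3.png',read_camera('wrist')[:,:,::-1])"
```

```text
t 8.87 gp [ 0.6682 -0.1725  0.0942] yaw -2.9997 tilt [-0.014  0.059] q6 -0.42 gap 0.0349 F [-0.9  0.1 -2.9] spin -0.0 | after spin [-0.12 -0.23  1.62] before [-0.12 -0.23  1.62]
```

View pics/w3.png

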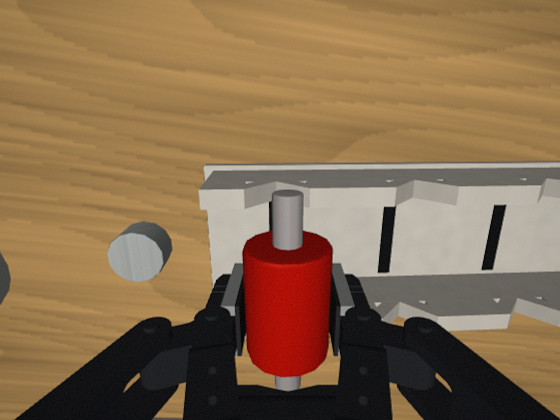

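The wrist view shows the red roller above the right-end seat: the journal end is at (287,200) and the near-rail notch at (277,190), so it needs a small correction to the left. Correcting and lowering.

Call:
{"fn": "carry_out", "kwargs": {"targets": [{"hand": 0.4, "x": -0.12, "y": -0.23, "z": 0.3, "spin": 0}, {"hand": 0.4, "x": 0, "y": 0, "z": 0.5, "spin": 0}, {"hand": 0.4, "x": 0, "y": 0, "z": 0.4, "spin": 0}, {"hand": 0.4, "x": 0, "y": 0, "z": 0.25, "spin": 0}, {"hand": 0.4, "x": 0, "y": 0, "z": 0.17, "spin": 0}, {"hand": 0.4, "x": 0, "y": 0, "z": 0, "spin": 0}]}}

```text
t: 9.42
position: [0.6732, -0.1746, 0.0341]
eef_rot: [-0.071, 0.997, 0.029, -0.002]
wrist_force: [-0.8, -0.1, -2.1]
finger_gap: 0.0352
grasp_force: 40.5
```

```bash
python3 go.py 0 .0507; python3 -c "
from h import *
cv2.imwrite('pics/s3.png',np.vstack([cv2.resize(read_camera('scene')[230:350,160:400,::-1],None,fx=2.5,fy=2.5)]))"
```

```text
t 9.42 gp [ 0.6734 -0.1759  0.0561] yaw -2.9995 tilt [-0.009  0.058] q6 -0.42 gap 0.0352 F [-0.8 -0.1 -2.1] spin 0.0 | after spin [0.07 0.02 0.22] before [0.07 0.02 0.22]
```

View pics/s3.png

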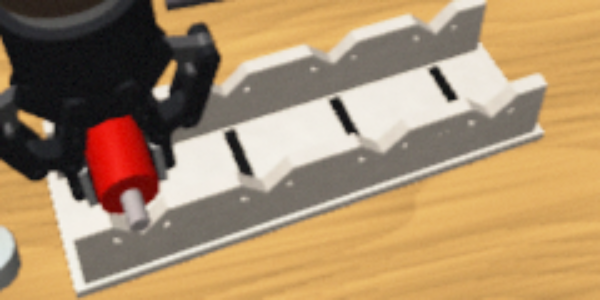

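The scene crop shows the red roller's journal just above the notch at (137,215). Lowering until it touches, then releasing.

Call:
{"fn": "carry_out", "kwargs": {"targets": [{"hand": 0.4, "x": 0.07, "y": 0, "z": 0.1, "spin": 0}, {"hand": 0.4, "x": 0, "y": 0, "z": 0.08, "spin": 0}, {"hand": 0.4, "x": 0, "y": 0, "z": 0.04, "spin": 0}, {"hand": 0.4, "x": 0, "y": 0, "z": 0, "spin": 0}]}}

```text
t: 9.8
position: [0.6724, -0.1749, 0.0304]
eef_rot: [-0.071, 0.997, 0.029, -0.001]
wrist_force: [-0.8, 0.9, -1.1]
finger_gap: 0.035
grasp_force: 40.5
```

```bash
python3 go.py 0 .0507
```

```text
t 9.8 gp [ 0.6725 -0.1762  0.0523] yaw -2.9997 tilt [-0.006  0.057] q6 -0.42 gap 0.035 F [-0.8  0.9 -1.1] spin -0.0 | after spin [0.03 0.03 0.07] before [0.03 0.03 0.07]
```

Call:
{"fn": "carry_out", "kwargs": {"targets": [{"hand": 0.4, "x": 0.03, "y": 0, "z": 0.06, "spin": 0}, {"hand": 0.4, "x": 0, "y": 0, "z": 0.04, "spin": 0}, {"hand": 0.4, "x": 0, "y": 0, "z": 0, "spin": 0}]}}

```text
t: 10.05
position: [0.6725, -0.1748, 0.0299]
eef_rot: [-0.071, 0.997, 0.029, 0.0]
wrist_force: [-1.5, 2.1, 5.6]
finger_gap: 0.0347
grasp_force: 41.3
```

```bash
python3 go.py 0 .0507
```

```text
t 10.05 gp [ 0.6725 -0.176   0.0518] yaw -2.9996 tilt [-0.004  0.057] q6 -0.42 gap 0.0347 F [-1.5  2.1  5.6] spin 0.0 | after spin [0.04 0.03 0.05] before [0.04 0.03 0.05]
```

It has touched down (+5.6 N). Releasing, lifting, and checking from the top.

Call:
{"fn": "carry_out", "kwargs": {"targets": [{"hand": 0.0, "x": 0, "y": 0, "z": 0, "spin": 0}, {"hand": -0.4, "x": 0, "y": 0, "z": 0, "spin": 0}, {"hand": -0.4, "x": 0, "y": 0, "z": 0, "spin": 0}, {"hand": -0.4, "x": 0, "y": 0, "z": -0.3, "spin": 0}, {"hand": -0.4, "x": 0, "y": 0, "z": -0.7, "spin": 0}, {"hand": -0.4, "x": 0, "y": 0, "z": -0.9, "spin": 0}, {"hand": -0.4, "x": 0, "y": 0, "z": -0.9, "spin": 0}, {"hand": -0.4, "x": 0, "y": 0, "z": -0.4, "spin": 0}]}}

```text
t: 10.72
position: [0.6737, -0.1802, 0.1113]
eef_rot: [-0.071, 0.997, 0.028, 0.001]
wrist_force: [1.7, -0.3, 1.1]
finger_gap: 0.0599
grasp_force: 0.0
```

```bash
python3 go.py green .125
```

```text
t 10.72 gp [ 0.6738 -0.1815  0.1333] yaw -2.9999 tilt [-0.002  0.056] q6 -0.43 gap 0.0599 F [ 1.7 -0.3  1.1] spin 1.11 | after spin [8.46 9.98 0.89] before [ 7.24 10.9   0.89]
```

Call:
{"fn": "carry_out", "kwargs": {"targets": [{"hand": -0.4, "x": 0.3, "y": 0.4, "z": 0, "spin": 0.55}, {"hand": -0.4, "x": 0.7, "y": 0.8, "z": 0, "spin": 0.55}, {"hand": -0.4, "x": 0.8, "y": 0.95, "z": 0, "spin": 0}, {"hand": -0.4, "x": 0.8, "y": 0.95, "z": 0, "spin": 0}, {"hand": -0.4, "x": 0.8, "y": 0.95, "z": 0, "spin": 0}, {"hand": -0.4, "x": 0.8, "y": 0.95, "z": 0, "spin": 0}, {"hand": -0.4, "x": 0.8, "y": 0.95, "z": 0, "spin": 0}, {"hand": -0.4, "x": 0.8, "y": 0.95, "z": 0, "spin": 0}]}}

```text
t: 11.38
position: [0.5191, -0.0123, 0.118]
eef_rot: [-0.013, 0.999, 0.029, -0.003]
wrist_force: [0.4, 1.1, 0.3]
finger_gap: 0.0597
grasp_force: 0.0
```

Call:
{"fn": "carry_out", "kwargs": {"targets": [{"hand": -0.4, "x": 0.8, "y": 0.95, "z": 0.3, "spin": 0}, {"hand": -0.4, "x": 0.8, "y": 0.95, "z": 0.3, "spin": 0}, {"hand": -0.4, "x": 0.6, "y": 0.8, "z": 0.2, "spin": 0}, {"hand": -0.4, "x": 0.3, "y": 0.3, "z": 0, "spin": 0}, {"hand": -0.4, "x": 0, "y": 0, "z": 0, "spin": 0}]}}

```text
t: 11.8
position: [0.4538, 0.0623, 0.1026]
eef_rot: [-0.015, 0.999, 0.029, -0.004]
wrist_force: [0.1, -0.4, 0.5]
finger_gap: 0.0597
grasp_force: 0.0
```

```bash
python3 go.py green .0495
```

```text
t 11.8 gp [0.454  0.061  0.1246] yaw -3.1118 tilt [-0.009  0.057] q6 0.07 gap 0.0597 F [ 0.1 -0.4  0.5] spin 0.05 | after spin [-0.1  -0.07  3.  ] before [-0.1  -0.07  3.  ]
```

```bash
python3 - <<'E'
from h import *
t=read_camera('top')[110:200,200:420,::-1];s=read_camera('scene')[220:350,160:400,::-1]
f=lambda i:cv2.resize(i,(600,int(600*i.shape[0]/i.shape[1])),interpolation=cv2.INTER_CUBIC)
cv2.imwrite('pics/r1.png',np.vstack([f(t),f(s)]))
E
```

```text
(no output)
```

View pics/r1.png

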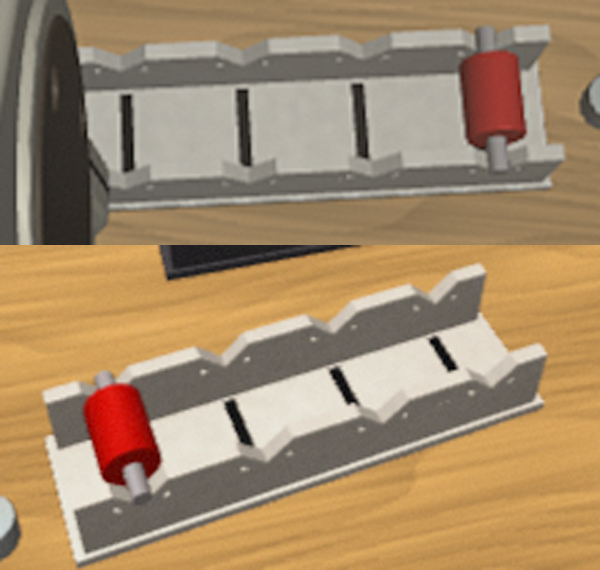

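Both crops show the red roller seated at the right end with both journals in their notches. Next is green.

Call:
{"fn": "carry_out", "kwargs": {"targets": [{"hand": -0.4, "x": -0.1, "y": -0.07, "z": 0.5, "spin": 0.05}, {"hand": -0.4, "x": 0, "y": 0, "z": 0.7, "spin": 0}, {"hand": -0.4, "x": 0, "y": 0, "z": 0.7, "spin": 0}, {"hand": -0.4, "x": 0, "y": 0, "z": 0.6, "spin": 0}, {"hand": -0.4, "x": 0, "y": 0, "z": 0.3, "spin": 0}, {"hand": -0.4, "x": 0, "y": 0, "z": 0.2, "spin": 0}, {"hand": -0.4, "x": 0, "y": 0, "z": 0, "spin": 0}]}}

```text
t: 12.48
position: [0.4581, 0.063, 0.027]
eef_rot: [-0.01, 1.0, 0.029, -0.004]
wrist_force: [-0.0, 0.3, 0.8]
finger_gap: 0.0601
grasp_force: 0.0
```

```bash
python3 go.py green .0495
```

```text
t 12.48 gp [0.4583 0.0618 0.049 ] yaw -3.1212 tilt [-0.008  0.057] q6 0.08 gap 0.0601 F [-0.   0.3  0.8] spin -0.04 | after spin [ 0.09  0.08 -0.02] before [ 0.09  0.08 -0.02]
```

Call:
{"fn": "carry_out", "kwargs": {"targets": [{"hand": -0.4, "x": 0.09, "y": 0.07, "z": -0.06, "spin": 0}, {"hand": 0.4, "x": 0, "y": 0, "z": 0, "spin": 0}, {"hand": 0.4, "x": 0, "y": 0, "z": 0, "spin": 0}, {"hand": 0.4, "x": 0, "y": 0, "z": 0, "spin": 0}, {"hand": 0.4, "x": 0, "y": 0, "z": 0, "spin": 0}, {"hand": 0.4, "x": 0, "y": 0, "z": 0, "spin": 0}], "squeeze": 40}}

```text
t: 12.98
position: [0.4564, 0.0651, 0.0303]
eef_rot: [-0.011, 1.0, 0.028, -0.002]
wrist_force: [-1.0, -1.6, 6.3]
finger_gap: 0.0348
grasp_force: 39.6
```

```bash
python3 go.py green .0507
```

```text
t 12.98 gp [0.4565 0.0638 0.0523] yaw -3.12 tilt [-0.005  0.057] q6 0.08 gap 0.0348 F [-1.  -1.6  6.3] spin -0.03 | after spin [ 0.02 -0.01  0.06] before [ 0.02 -0.01  0.06]
```

Call:
{"fn": "carry_out", "kwargs": {"targets": [{"hand": 0.4, "x": 0, "y": 0, "z": -0.1, "spin": 0}, {"hand": 0.4, "x": 0, "y": 0, "z": -0.4, "spin": 0}, {"hand": 0.4, "x": 0, "y": 0, "z": -0.6, "spin": 0}, {"hand": 0.4, "x": 0, "y": 0, "z": -0.8, "spin": 0}, {"hand": 0.4, "x": 0, "y": 0, "z": -0.8, "spin": 0}, {"hand": 0.4, "x": 0, "y": 0, "z": -0.7, "spin": 0}]}}

```text
t: 13.48
position: [0.4555, 0.0606, 0.1148]
eef_rot: [-0.011, 1.0, 0.029, -0.004]
wrist_force: [0.2, -0.9, -2.7]
finger_gap: 0.0351
grasp_force: 40.2
```

```bash
python3 go.py 1 .125
```

```text
t 13.48 gp [0.4557 0.0593 0.1367] yaw -3.1197 tilt [-0.008  0.058] q6 0.07 gap 0.0351 F [ 0.2 -0.9 -2.7] spin -1.15 | after spin [-7.22 -7.53  0.03] before [-8.07 -6.61  0.03]
```

Call:
{"fn": "carry_out", "kwargs": {"targets": [{"hand": 0.4, "x": -0.3, "y": -0.3, "z": 0, "spin": -0.58}, {"hand": 0.4, "x": -0.7, "y": -0.7, "z": 0, "spin": -0.57}, {"hand": 0.4, "x": -0.85, "y": -0.85, "z": 0, "spin": 0}, {"hand": 0.4, "x": -0.85, "y": -0.85, "z": 0, "spin": 0}, {"hand": 0.4, "x": -0.85, "y": -0.85, "z": 0, "spin": 0}, {"hand": 0.4, "x": -0.85, "y": -0.85, "z": 0, "spin": 0}, {"hand": 0.4, "x": -0.85, "y": -0.85, "z": 0, "spin": 0}, {"hand": 0.4, "x": -0.85, "y": -0.85, "z": 0, "spin": 0}]}}

```text
t: 14.15
position: [0.6271, -0.0715, 0.1043]
eef_rot: [-0.071, 0.997, 0.029, -0.002]
wrist_force: [0.2, -0.4, -1.9]
finger_gap: 0.0346
grasp_force: 40.3
```

Call:
{"fn": "carry_out", "kwargs": {"targets": [{"hand": 0.4, "x": -0.6, "y": -0.8, "z": 0, "spin": 0}, {"hand": 0.4, "x": -0.4, "y": -0.5, "z": 0, "spin": 0}, {"hand": 0.4, "x": 0, "y": 0, "z": 0, "spin": 0}, {"hand": 0.4, "x": 0, "y": 0, "z": 0, "spin": 0}]}}

```text
t: 14.48
position: [0.6556, -0.0998, 0.102]
eef_rot: [-0.07, 0.997, 0.029, -0.003]
wrist_force: [-0.1, -0.1, -3.1]
finger_gap: 0.035
grasp_force: 40.4
```

```bash
python3 go.py 1 .0525
```

```text
t 14.48 gp [ 0.6558 -0.101   0.1239] yaw -3.0008 tilt [-0.009  0.058] q6 -0.32 gap 0.035 F [-0.1 -0.1 -3.1] spin -0.01 | after spin [-0.2  -0.2   2.85] before [-0.2  -0.2   2.85]
```

Call:
{"fn": "carry_out", "kwargs": {"targets": [{"hand": 0.4, "x": -0.2, "y": -0.2, "z": 0.3, "spin": 0}, {"hand": 0.4, "x": 0, "y": 0, "z": 0.7, "spin": 0}, {"hand": 0.4, "x": 0, "y": 0, "z": 0.7, "spin": 0}, {"hand": 0.4, "x": 0, "y": 0, "z": 0.4, "spin": 0}, {"hand": 0.4, "x": 0, "y": 0, "z": 0.2, "spin": 0}, {"hand": 0.4, "x": 0, "y": 0, "z": 0.1, "spin": 0}, {"hand": 0.4, "x": 0, "y": 0, "z": 0, "spin": 0}]}}

```text
t: 15.07
position: [0.6611, -0.0998, 0.0431]
eef_rot: [-0.071, 0.997, 0.029, -0.002]
wrist_force: [0.6, -0.1, -3.2]
finger_gap: 0.0345
grasp_force: 40.4
```

```bash
python3 go.py 1 .0525
```

```text
t 15.07 gp [ 0.6613 -0.1011  0.0651] yaw -2.9992 tilt [-0.008  0.058] q6 -0.32 gap 0.0345 F [ 0.6 -0.1 -3.2] spin 0.0 | after spin [ 0.02 -0.03  0.5 ] before [ 0.02 -0.03  0.5 ]
```

Call:
{"fn": "carry_out", "kwargs": {"targets": [{"hand": 0.4, "x": 0.02, "y": -0.03, "z": 0.2, "spin": 0}, {"hand": 0.4, "x": 0, "y": 0, "z": 0.15, "spin": 0}, {"hand": 0.4, "x": 0, "y": 0, "z": 0.1, "spin": 0}, {"hand": 0.4, "x": 0, "y": 0, "z": 0.05, "spin": 0}, {"hand": 0.4, "x": 0, "y": 0, "z": 0, "spin": 0}, {"hand": 0.4, "x": 0, "y": 0, "z": 0, "spin": 0}]}}

```text
t: 15.57
position: [0.661, -0.1002, 0.0312]
eef_rot: [-0.071, 0.997, 0.029, -0.001]
wrist_force: [-0.4, 0.1, -1.4]
finger_gap: 0.0354
grasp_force: 40.6
```

```bash
python3 go.py 1 .0525
```

```text
t 15.57 gp [ 0.6611 -0.1015  0.0531] yaw -2.9997 tilt [-0.007  0.058] q6 -0.32 gap 0.0354 F [-0.4  0.1 -1.4] spin -0.0 | after spin [0.01 0.01 0.03] before [0.01 0.01 0.03]
```

Call:
{"fn": "carry_out", "kwargs": {"targets": [{"hand": 0.4, "x": 0, "y": 0, "z": 0.05, "spin": 0}, {"hand": 0.4, "x": 0, "y": 0, "z": 0.03, "spin": 0}, {"hand": 0.4, "x": 0, "y": 0, "z": 0, "spin": 0}]}}

```text
t: 15.82
position: [0.6612, -0.0998, 0.0305]
eef_rot: [-0.071, 0.997, 0.029, -0.001]
wrist_force: [-2.9, 2.6, 4.1]
finger_gap: 0.035
grasp_force: 41.2
```

```bash
python3 go.py 1 .0525
```

```text
t 15.82 gp [ 0.6613 -0.1011  0.0525] yaw -2.9995 tilt [-0.006  0.058] q6 -0.32 gap 0.035 F [-2.9  2.6  4.1] spin 0.0 | after spin [ 0.02  0.   -0.  ] before [ 0.02  0.   -0.  ]
```

Touched down. Releasing, then going to yellow.

Call:
{"fn": "carry_out", "kwargs": {"targets": [{"hand": 0.0, "x": 0, "y": 0, "z": 0, "spin": 0}, {"hand": -0.35, "x": 0, "y": 0, "z": 0, "spin": 0}, {"hand": -0.35, "x": 0, "y": 0, "z": 0, "spin": 0}, {"hand": -0.35, "x": 0, "y": 0, "z": -0.3, "spin": 0}, {"hand": -0.35, "x": 0, "y": 0, "z": -0.7, "spin": 0}, {"hand": -0.35, "x": 0, "y": 0, "z": -0.9, "spin": 0}, {"hand": -0.35, "x": 0, "y": 0, "z": -0.9, "spin": 0}, {"hand": -0.4, "x": 0, "y": 0, "z": -0.4, "spin": 0}]}}

```text
t: 16.48
position: [0.6634, -0.1054, 0.1127]
eef_rot: [-0.071, 0.997, 0.028, 0.001]
wrist_force: [0.6, -0.7, 0.9]
finger_gap: 0.0598
grasp_force: 0.0
```

```bash
python3 go.py yellow .125
```

```text
t 16.48 gp [ 0.6634 -0.1067  0.1347] yaw -3.0 tilt [-0.001  0.056] q6 -0.32 gap 0.0598 F [ 0.6 -0.7  0.9] spin 1.11 | after spin [8.15 4.   0.61] before [7.63 4.93 0.61]
```

Call:
{"fn": "carry_out", "kwargs": {"targets": [{"hand": -0.4, "x": 0.4, "y": 0.2, "z": 0, "spin": 0.55}, {"hand": -0.4, "x": 0.8, "y": 0.4, "z": 0, "spin": 0.55}, {"hand": -0.4, "x": 0.95, "y": 0.47, "z": 0, "spin": 0}, {"hand": -0.4, "x": 0.95, "y": 0.47, "z": 0, "spin": 0}, {"hand": -0.4, "x": 0.95, "y": 0.47, "z": 0, "spin": 0}, {"hand": -0.4, "x": 0.95, "y": 0.47, "z": 0, "spin": 0}, {"hand": -0.4, "x": 0.95, "y": 0.47, "z": 0, "spin": 0}, {"hand": -0.4, "x": 0.95, "y": 0.47, "z": 0.2, "spin": 0}]}}

```text
t: 17.15
position: [0.4853, -0.0259, 0.1102]
eef_rot: [-0.013, 1.0, 0.029, -0.002]
wrist_force: [0.5, 0.2, -0.2]
finger_gap: 0.0599
grasp_force: 0.0
```

Call:
{"fn": "carry_out", "kwargs": {"targets": [{"hand": -0.4, "x": 0.8, "y": 0.4, "z": 0.2, "spin": 0}, {"hand": -0.4, "x": 0.4, "y": 0.2, "z": 0.2, "spin": 0}, {"hand": -0.4, "x": 0, "y": 0, "z": 0, "spin": 0}, {"hand": -0.4, "x": 0, "y": 0, "z": 0, "spin": 0}]}}

```text
t: 17.48
position: [0.4554, -0.0114, 0.1008]
eef_rot: [-0.014, 0.999, 0.029, -0.003]
wrist_force: [0.9, -0.0, 1.4]
finger_gap: 0.0598
grasp_force: 0.0
```

```bash
python3 go.py yellow .0507
```

```text
t 17.48 gp [ 0.4555 -0.0127  0.1227] yaw -3.1142 tilt [-0.006  0.057] q6 -0.09 gap 0.0598 F [ 0.9 -0.   1.4] spin 0.02 | after spin [-0.08 -0.1   2.88] before [-0.08 -0.1   2.88]
```

Call:
{"fn": "carry_out", "kwargs": {"targets": [{"hand": -0.4, "x": 0, "y": -0.1, "z": 0.5, "spin": 0.02}, {"hand": -0.4, "x": 0, "y": 0, "z": 0.7, "spin": 0}, {"hand": -0.4, "x": 0, "y": 0, "z": 0.7, "spin": 0}, {"hand": -0.4, "x": 0, "y": 0, "z": 0.5, "spin": 0}, {"hand": -0.4, "x": 0, "y": 0, "z": 0.3, "spin": 0}, {"hand": -0.4, "x": 0, "y": 0, "z": 0.15, "spin": 0}, {"hand": -0.4, "x": 0, "y": 0, "z": 0, "spin": 0}]}}

```text
t: 18.07
position: [0.4554, -0.0101, 0.0287]
eef_rot: [-0.012, 1.0, 0.029, -0.003]
wrist_force: [-0.6, -0.2, 0.7]
finger_gap: 0.06
grasp_force: 0.0
```

```bash
python3 go.py yellow .0507
```

```text
t 18.07 gp [ 0.4556 -0.0114  0.0507] yaw -3.1172 tilt [-0.007  0.057] q6 -0.08 gap 0.06 F [-0.6 -0.2  0.7] spin -0.01 | after spin [-0.07  0.01  0.  ] before [-0.07  0.01  0.  ]
```

Call:
{"fn": "carry_out", "kwargs": {"targets": [{"hand": -0.4, "x": -0.07, "y": 0, "z": 0, "spin": 0}, {"hand": 0.4, "x": 0, "y": 0, "z": 0, "spin": 0}, {"hand": 0.4, "x": 0, "y": 0, "z": 0, "spin": 0}, {"hand": 0.4, "x": 0, "y": 0, "z": 0, "spin": 0}, {"hand": 0.4, "x": 0, "y": 0, "z": 0, "spin": 0}, {"hand": 0.4, "x": 0, "y": 0, "z": 0, "spin": 0}], "squeeze": 40}}

```text
t: 18.57
position: [0.4577, -0.0099, 0.0301]
eef_rot: [-0.012, 1.0, 0.029, -0.002]
wrist_force: [-0.2, -0.4, 4.9]
finger_gap: 0.035
grasp_force: 39.6
```

```bash
python3 go.py yellow .0507
```

```text
t 18.57 gp [ 0.4578 -0.0112  0.0521] yaw -3.1169 tilt [-0.004  0.057] q6 -0.08 gap 0.035 F [-0.2 -0.4  4.9] spin -0.0 | after spin [0.02 0.   0.06] before [0.02 0.   0.06]
```

Call:
{"fn": "carry_out", "kwargs": {"targets": [{"hand": 0.4, "x": 0, "y": 0, "z": -0.1, "spin": 0}, {"hand": 0.4, "x": 0, "y": 0, "z": -0.4, "spin": 0}, {"hand": 0.4, "x": 0, "y": 0, "z": -0.6, "spin": 0}, {"hand": 0.4, "x": 0, "y": 0, "z": -0.8, "spin": 0}, {"hand": 0.4, "x": 0, "y": 0, "z": -0.8, "spin": 0}, {"hand": 0.4, "x": 0, "y": 0, "z": -0.7, "spin": 0}]}}

```text
t: 19.07
position: [0.456, -0.0147, 0.1143]
eef_rot: [-0.012, 0.999, 0.029, -0.004]
wrist_force: [-0.6, -1.0, -1.9]
finger_gap: 0.0345
grasp_force: 40.2
```

```bash
python3 go.py 2 .125
```

```text
t 19.07 gp [ 0.4563 -0.0159  0.1363] yaw -3.1167 tilt [-0.009  0.057] q6 -0.09 gap 0.0345 F [-0.6 -1.  -1.9] spin -1.12 | after spin [-7.62 -1.55  0.35] before [-7.75 -0.65  0.35]
```

Call:
{"fn": "carry_out", "kwargs": {"targets": [{"hand": 0.4, "x": -0.4, "y": 0, "z": 0, "spin": -0.56}, {"hand": 0.4, "x": -0.8, "y": -0.15, "z": 0, "spin": -0.56}, {"hand": 0.4, "x": -0.9, "y": -0.2, "z": 0, "spin": 0}, {"hand": 0.4, "x": -0.9, "y": -0.2, "z": 0, "spin": 0}, {"hand": 0.4, "x": -0.9, "y": -0.2, "z": 0, "spin": 0}, {"hand": 0.4, "x": -0.9, "y": -0.2, "z": 0, "spin": 0}, {"hand": 0.4, "x": -0.9, "y": -0.2, "z": 0, "spin": 0}, {"hand": 0.4, "x": -0.9, "y": -0.2, "z": 0, "spin": 0}]}}

```text
t: 19.73
position: [0.625, -0.0271, 0.1107]
eef_rot: [-0.071, 0.997, 0.029, -0.003]
wrist_force: [0.3, 1.2, -2.2]
finger_gap: 0.0352
grasp_force: 40.3
```

Call:
{"fn": "carry_out", "kwargs": {"targets": [{"hand": 0.4, "x": -0.7, "y": -0.15, "z": 0, "spin": 0}, {"hand": 0.4, "x": -0.3, "y": 0, "z": 0, "spin": 0}, {"hand": 0.4, "x": 0, "y": 0, "z": 0, "spin": 0}, {"hand": 0.4, "x": 0, "y": 0, "z": 0, "spin": 0}]}}

```text
t: 20.07
position: [0.6494, -0.0271, 0.1103]
eef_rot: [-0.071, 0.997, 0.029, -0.003]
wrist_force: [0.3, -0.2, -2.2]
finger_gap: 0.0345
grasp_force: 40.2
```

```bash
python3 go.py 2 .0523
```

```text
t 20.07 gp [ 0.6496 -0.0284  0.1323] yaw -2.9996 tilt [-0.011  0.058] q6 -0.21 gap 0.0345 F [ 0.3 -0.2 -2.2] spin 0.0 | after spin [-0.04 -0.13  3.2 ] before [-0.04 -0.13  3.2 ]
```

Call:
{"fn": "carry_out", "kwargs": {"targets": [{"hand": 0.4, "x": -0.04, "y": -0.13, "z": 0.4, "spin": 0}, {"hand": 0.4, "x": 0, "y": 0, "z": 0.8, "spin": 0}, {"hand": 0.4, "x": 0, "y": 0, "z": 0.8, "spin": 0}, {"hand": 0.4, "x": 0, "y": 0, "z": 0.4, "spin": 0}, {"hand": 0.4, "x": 0, "y": 0, "z": 0.25, "spin": 0}, {"hand": 0.4, "x": 0, "y": 0, "z": 0.15, "spin": 0}, {"hand": 0.4, "x": 0, "y": 0, "z": 0, "spin": 0}]}}

```text
t: 20.65
position: [0.651, -0.0263, 0.0414]
eef_rot: [-0.071, 0.997, 0.029, -0.002]
wrist_force: [0.3, -0.1, -2.2]
finger_gap: 0.0346
grasp_force: 40.2
```

```bash
python3 go.py 2 .0523
```

```text
t 20.65 gp [ 0.6512 -0.0276  0.0634] yaw -2.9997 tilt [-0.008  0.057] q6 -0.21 gap 0.0346 F [ 0.3 -0.1 -2.2] spin -0.0 | after spin [0.03 0.01 0.44] before [0.03 0.01 0.44]
```

Call:
{"fn": "carry_out", "kwargs": {"targets": [{"hand": 0.4, "x": 0.03, "y": 0, "z": 0.16, "spin": 0}, {"hand": 0.4, "x": 0, "y": 0, "z": 0.13, "spin": 0}, {"hand": 0.4, "x": 0, "y": 0, "z": 0.1, "spin": 0}, {"hand": 0.4, "x": 0, "y": 0, "z": 0.06, "spin": 0}, {"hand": 0.4, "x": 0, "y": 0, "z": 0, "spin": 0}, {"hand": 0.4, "x": 0, "y": 0, "z": 0, "spin": 0}]}}

```text
t: 21.15
position: [0.6509, -0.0257, 0.0309]
eef_rot: [-0.071, 0.997, 0.029, -0.001]
wrist_force: [0.4, 0.1, -3.1]
finger_gap: 0.035
grasp_force: 40.4
```

```bash
python3 go.py 2 .0523
```

```text
t 21.15 gp [ 0.651  -0.027   0.0529] yaw -2.9997 tilt [-0.007  0.057] q6 -0.21 gap 0.035 F [ 0.4  0.1 -3.1] spin -0.0 | after spin [0.03 0.01 0.02] before [0.03 0.01 0.02]
```

Call:
{"fn": "carry_out", "kwargs": {"targets": [{"hand": 0.4, "x": 0, "y": 0, "z": 0.05, "spin": 0}, {"hand": 0.4, "x": 0, "y": 0, "z": 0.04, "spin": 0}, {"hand": 0.4, "x": 0, "y": 0, "z": 0, "spin": 0}]}}

```text
t: 21.4
position: [0.6511, -0.0254, 0.0302]
eef_rot: [-0.071, 0.997, 0.029, -0.001]
wrist_force: [-2.9, 0.9, 5.3]
finger_gap: 0.0349
grasp_force: 41.1
```

```bash
python3 go.py 2 .0523
```

```text
t 21.4 gp [ 0.6512 -0.0267  0.0522] yaw -2.9996 tilt [-0.005  0.058] q6 -0.21 gap 0.0349 F [-2.9  0.9  5.3] spin -0.0 | after spin [ 0.04 -0.   -0.  ] before [ 0.04 -0.   -0.  ]
```

Touched down. Releasing, then going to blue.

Call:
{"fn": "carry_out", "kwargs": {"targets": [{"hand": 0.0, "x": 0, "y": 0, "z": 0, "spin": 0}, {"hand": -0.35, "x": 0, "y": 0, "z": 0, "spin": 0}, {"hand": -0.35, "x": 0, "y": 0, "z": 0, "spin": 0}, {"hand": -0.35, "x": 0, "y": 0, "z": -0.3, "spin": 0}, {"hand": -0.35, "x": 0, "y": 0, "z": -0.7, "spin": 0}, {"hand": -0.35, "x": 0, "y": 0, "z": -0.9, "spin": 0}, {"hand": -0.35, "x": 0, "y": 0, "z": -0.9, "spin": 0}, {"hand": -0.4, "x": 0, "y": 0, "z": -0.4, "spin": 0}]}}

```text
t: 22.07
position: [0.6532, -0.0306, 0.1122]
eef_rot: [-0.071, 0.997, 0.028, 0.001]
wrist_force: [0.9, -0.5, 0.9]
finger_gap: 0.06
grasp_force: 0.0
```

```bash
python3 go.py blue .125
```

```text
t 22.07 gp [ 0.6533 -0.0319  0.1342] yaw -2.9999 tilt [-0.001  0.057] q6 -0.22 gap 0.06 F [ 0.9 -0.5  0.9] spin 1.11 | after spin [ 7.67 -1.97  0.25] before [ 7.85 -1.06  0.25]
```

Call:
{"fn": "carry_out", "kwargs": {"targets": [{"hand": -0.4, "x": 0.4, "y": 0, "z": 0, "spin": 0.55}, {"hand": -0.4, "x": 0.8, "y": -0.2, "z": 0, "spin": 0.55}, {"hand": -0.4, "x": 0.9, "y": -0.27, "z": 0, "spin": 0}, {"hand": -0.4, "x": 0.9, "y": -0.27, "z": 0, "spin": 0}, {"hand": -0.4, "x": 0.9, "y": -0.27, "z": 0, "spin": 0}, {"hand": -0.4, "x": 0.9, "y": -0.27, "z": 0, "spin": 0}, {"hand": -0.4, "x": 0.9, "y": -0.27, "z": 0, "spin": 0}, {"hand": -0.4, "x": 0.9, "y": -0.27, "z": 0.1, "spin": 0}]}}

```text
t: 22.73
position: [0.4873, -0.0826, 0.1043]
eef_rot: [-0.013, 0.999, 0.029, -0.002]
wrist_force: [-0.7, -0.2, 0.6]
finger_gap: 0.0603
grasp_force: 0.0
```

Call:
{"fn": "carry_out", "kwargs": {"targets": [{"hand": -0.4, "x": 0.75, "y": -0.1, "z": 0.1, "spin": 0}, {"hand": -0.4, "x": 0.3, "y": 0, "z": 0, "spin": 0}, {"hand": -0.4, "x": 0, "y": 0, "z": 0, "spin": 0}, {"hand": -0.4, "x": 0, "y": 0, "z": 0, "spin": 0}]}}

```text
t: 23.07
position: [0.4628, -0.0853, 0.102]
eef_rot: [-0.013, 0.999, 0.029, -0.002]
wrist_force: [0.4, -0.1, 0.5]
finger_gap: 0.0597
grasp_force: 0.0
```

```bash
python3 go.py blue .0507
```

```text
t 23.07 gp [ 0.4629 -0.0866  0.1239] yaw -3.1148 tilt [-0.005  0.057] q6 -0.24 gap 0.0597 F [ 0.4 -0.1  0.5] spin 0.02 | after spin [-0.   -0.12  2.93] before [-0.   -0.12  2.93]
```

Call:
{"fn": "carry_out", "kwargs": {"targets": [{"hand": -0.4, "x": 0, "y": -0.12, "z": 0.5, "spin": 0.02}, {"hand": -0.4, "x": 0, "y": 0, "z": 0.7, "spin": 0}, {"hand": -0.4, "x": 0, "y": 0, "z": 0.7, "spin": 0}, {"hand": -0.4, "x": 0, "y": 0, "z": 0.5, "spin": 0}, {"hand": -0.4, "x": 0, "y": 0, "z": 0.35, "spin": 0}, {"hand": -0.4, "x": 0, "y": 0, "z": 0.15, "spin": 0}, {"hand": -0.4, "x": 0, "y": 0, "z": 0, "spin": 0}]}}

```text
t: 23.65
position: [0.4618, -0.0838, 0.0282]
eef_rot: [-0.013, 0.999, 0.029, -0.004]
wrist_force: [0.7, 0.1, -0.1]
finger_gap: 0.0598
grasp_force: 0.0
```

```bash
python3 go.py blue .0507
```

```text
t 23.65 gp [ 0.462  -0.0851  0.0502] yaw -3.1162 tilt [-0.008  0.058] q6 -0.24 gap 0.0598 F [ 0.7  0.1 -0.1] spin 0.0 | after spin [-0.03 -0.02 -0.02] before [-0.03 -0.02 -0.02]
```

Call:
{"fn": "carry_out", "kwargs": {"targets": [{"hand": 0.4, "x": -0.03, "y": -0.02, "z": -0.02, "spin": 0}, {"hand": 0.4, "x": 0, "y": 0, "z": 0, "spin": 0}, {"hand": 0.4, "x": 0, "y": 0, "z": 0, "spin": 0}, {"hand": 0.4, "x": 0, "y": 0, "z": 0, "spin": 0}, {"hand": 0.4, "x": 0, "y": 0, "z": 0, "spin": 0}, {"hand": 0.4, "x": 0, "y": 0, "z": 0, "spin": 0}], "squeeze": 40}}

```text
t: 24.15
position: [0.4635, -0.0849, 0.0304]
eef_rot: [-0.012, 1.0, 0.029, -0.002]
wrist_force: [1.0, -0.0, 4.7]
finger_gap: 0.0351
grasp_force: 39.9
```

```bash
python3 go.py blue .0507
```

```text
t 24.15 gp [ 0.4635 -0.0861  0.0523] yaw -3.1169 tilt [-0.004  0.057] q6 -0.24 gap 0.0351 F [ 1.  -0.   4.7] spin -0.0 | after spin [0.03 0.02 0.07] before [0.03 0.02 0.07]
```

Call:
{"fn": "carry_out", "kwargs": {"targets": [{"hand": 0.4, "x": 0, "y": 0, "z": -0.1, "spin": 0}, {"hand": 0.4, "x": 0, "y": 0, "z": -0.4, "spin": 0}, {"hand": 0.4, "x": 0, "y": 0, "z": -0.6, "spin": 0}, {"hand": 0.4, "x": 0, "y": 0, "z": -0.8, "spin": 0}, {"hand": 0.4, "x": 0, "y": 0, "z": -0.8, "spin": 0}, {"hand": 0.4, "x": 0, "y": 0, "z": -0.7, "spin": 0}]}}

```text
t: 24.65
position: [0.4615, -0.0894, 0.1145]
eef_rot: [-0.012, 0.999, 0.029, -0.004]
wrist_force: [1.0, 0.4, -2.3]
finger_gap: 0.0346
grasp_force: 40.1
```

```bash
python3 go.py 3 .125
```

```text
t 24.65 gp [ 0.4617 -0.0906  0.1365] yaw -3.1168 tilt [-0.01   0.058] q6 -0.25 gap 0.0346 F [ 1.   0.4 -2.3] spin -1.12 | after spin [-7.83  4.42  0.71] before [-7.26  5.31  0.71]
```

Call:
{"fn": "carry_out", "kwargs": {"targets": [{"hand": 0.4, "x": -0.4, "y": 0.3, "z": 0, "spin": -0.56}, {"hand": 0.4, "x": -0.8, "y": 0.5, "z": 0, "spin": -0.56}, {"hand": 0.4, "x": -0.92, "y": 0.5, "z": 0.1, "spin": 0}, {"hand": 0.4, "x": -0.92, "y": 0.5, "z": 0.1, "spin": 0}, {"hand": 0.4, "x": -0.92, "y": 0.5, "z": 0.1, "spin": 0}, {"hand": 0.4, "x": -0.92, "y": 0.5, "z": 0.1, "spin": 0}, {"hand": 0.4, "x": -0.92, "y": 0.5, "z": 0.1, "spin": 0}, {"hand": 0.4, "x": -0.92, "y": 0.5, "z": 0.1, "spin": 0}]}}

```text
t: 25.32
position: [0.6168, 0.0276, 0.1035]
eef_rot: [-0.071, 0.997, 0.029, -0.003]
wrist_force: [0.7, -0.8, -1.9]
finger_gap: 0.0345
grasp_force: 40.2
```

Call:
{"fn": "carry_out", "kwargs": {"targets": [{"hand": 0.4, "x": -0.75, "y": 0.4, "z": 0, "spin": 0}, {"hand": 0.4, "x": -0.3, "y": 0.2, "z": 0, "spin": 0}, {"hand": 0.4, "x": 0, "y": 0, "z": 0, "spin": 0}, {"hand": 0.4, "x": 0, "y": 0, "z": 0, "spin": 0}]}}

```text
t: 25.65
position: [0.6399, 0.0452, 0.1046]
eef_rot: [-0.071, 0.997, 0.029, -0.003]
wrist_force: [-0.2, -0.2, -2.7]
finger_gap: 0.0348
grasp_force: 40.1
```

```bash
python3 go.py 3 .0523
```

```text
t 25.65 gp [0.6401 0.044  0.1266] yaw -2.9993 tilt [-0.01   0.057] q6 -0.1 gap 0.0348 F [-0.2 -0.2 -2.7] spin 0.0 | after spin [-0.01 -0.03  2.97] before [-0.01 -0.03  2.97]
```

Call:
{"fn": "carry_out", "kwargs": {"targets": [{"hand": 0.4, "x": 0, "y": -0.03, "z": 0.4, "spin": 0}, {"hand": 0.4, "x": 0, "y": 0, "z": 0.7, "spin": 0}, {"hand": 0.4, "x": 0, "y": 0, "z": 0.7, "spin": 0}, {"hand": 0.4, "x": 0, "y": 0, "z": 0.4, "spin": 0}, {"hand": 0.4, "x": 0, "y": 0, "z": 0.25, "spin": 0}, {"hand": 0.4, "x": 0, "y": 0, "z": 0.1, "spin": 0}, {"hand": 0.4, "x": 0, "y": 0, "z": 0, "spin": 0}]}}

```text
t: 26.23
position: [0.6403, 0.0479, 0.0416]
eef_rot: [-0.071, 0.997, 0.029, -0.002]
wrist_force: [-0.3, -0.1, -2.5]
finger_gap: 0.0344
grasp_force: 40.1
```

```bash
python3 go.py 3 .0523
```

```text
t 26.23 gp [0.6405 0.0466 0.0636] yaw -3.0002 tilt [-0.008  0.057] q6 -0.09 gap 0.0344 F [-0.3 -0.1 -2.5] spin -0.01 | after spin [0.03 0.01 0.45] before [0.03 0.01 0.45]
```

Call:
{"fn": "carry_out", "kwargs": {"targets": [{"hand": 0.4, "x": 0.03, "y": 0, "z": 0.16, "spin": 0}, {"hand": 0.4, "x": 0, "y": 0, "z": 0.13, "spin": 0}, {"hand": 0.4, "x": 0, "y": 0, "z": 0.1, "spin": 0}, {"hand": 0.4, "x": 0, "y": 0, "z": 0.06, "spin": 0}, {"hand": 0.4, "x": 0, "y": 0, "z": 0, "spin": 0}, {"hand": 0.4, "x": 0, "y": 0, "z": 0, "spin": 0}]}}

```text
t: 26.73
position: [0.6402, 0.0489, 0.0309]
eef_rot: [-0.071, 0.997, 0.029, -0.001]
wrist_force: [-0.2, -0.1, -2.5]
finger_gap: 0.0343
grasp_force: 40.1
```

Call:
{"fn": "carry_out", "kwargs": {"targets": [{"hand": 0.4, "x": 0, "y": 0, "z": 0.05, "spin": 0}, {"hand": 0.4, "x": 0, "y": 0, "z": 0.03, "spin": 0}, {"hand": 0.4, "x": 0, "y": 0, "z": 0, "spin": 0}]}}

```text
t: 26.98
position: [0.6404, 0.0489, 0.0304]
eef_rot: [-0.071, 0.997, 0.029, -0.001]
wrist_force: [-2.8, -0.5, 5.2]
finger_gap: 0.035
grasp_force: 40.8
```

```bash
python3 go.py 3 .0523
```

```text
t 26.98 gp [0.6405 0.0477 0.0524] yaw -2.9998 tilt [-0.006  0.057] q6 -0.09 gap 0.035 F [-2.8 -0.5  5.2] spin -0.0 | after spin [ 0.04 -0.01  0.  ] before [ 0.04 -0.01  0.  ]
```

Touched down. Releasing, lifting and backing the arm away to check.

Call:
{"fn": "carry_out", "kwargs": {"targets": [{"hand": 0.0, "x": 0, "y": 0, "z": 0, "spin": 0}, {"hand": -0.35, "x": 0, "y": 0, "z": 0, "spin": 0}, {"hand": -0.35, "x": 0, "y": 0, "z": 0, "spin": 0}, {"hand": -0.35, "x": 0, "y": 0, "z": -0.3, "spin": 0}, {"hand": -0.35, "x": 0, "y": 0, "z": -0.7, "spin": 0}, {"hand": -0.35, "x": 0, "y": 0, "z": -0.9, "spin": 0}, {"hand": -0.35, "x": 0, "y": 0, "z": -0.9, "spin": 0}, {"hand": -0.35, "x": 0, "y": 0, "z": -0.9, "spin": 0}]}}

```text
t: 27.65
position: [0.6406, 0.0436, 0.1225]
eef_rot: [-0.071, 0.997, 0.029, -0.001]
wrist_force: [0.0, -0.7, -0.0]
finger_gap: 0.0577
grasp_force: 0.0
```

Call:
{"fn": "carry_out", "kwargs": {"targets": [{"hand": -0.35, "x": 0.8, "y": 0.6, "z": -0.3, "spin": 0}, {"hand": -0.35, "x": 0.8, "y": 0.6, "z": -0.3, "spin": 0}, {"hand": -0.35, "x": 0.8, "y": 0.6, "z": 0, "spin": 0}, {"hand": -0.35, "x": 0.8, "y": 0.6, "z": 0, "spin": 0}, {"hand": -0.35, "x": 0.8, "y": 0.6, "z": 0, "spin": 0}, {"hand": -0.35, "x": 0.8, "y": 0.6, "z": 0, "spin": 0}, {"hand": -0.35, "x": 0.8, "y": 0.6, "z": 0, "spin": 0}, {"hand": -0.35, "x": 0.8, "y": 0.6, "z": 0, "spin": 0}]}}

```text
t: 28.32
position: [0.4645, 0.1392, 0.1435]
eef_rot: [-0.071, 0.997, 0.029, -0.001]
wrist_force: [-1.0, 0.9, 0.9]
finger_gap: 0.0577
grasp_force: 0.0
```

Call:
{"fn": "carry_out", "kwargs": {"targets": [{"hand": -0.35, "x": 0.5, "y": 0.6, "z": 0, "spin": 0}, {"hand": -0.35, "x": 0.3, "y": 0.6, "z": 0, "spin": 0}, {"hand": -0.35, "x": 0, "y": 0.6, "z": 0, "spin": 0}, {"hand": -0.35, "x": 0, "y": 0, "z": 0, "spin": 0}, {"hand": -0.35, "x": 0, "y": 0, "z": 0, "spin": 0}, {"hand": -0.35, "x": 0, "y": 0, "z": 0, "spin": 0}]}}

```text
t: 28.82
position: [0.4396, 0.1801, 0.1457]
eef_rot: [-0.071, 0.997, 0.029, -0.001]
wrist_force: [0.1, -0.5, 0.2]
finger_gap: 0.0578
grasp_force: 0.0
```

```bash
python3 - <<'E'
from h import *
t=read_camera('top')[110:200,200:420,::-1];s=read_camera('scene')[220:350,160:400,::-1]
f=lambda i:cv2.resize(i,(600,int(600*i.shape[0]/i.shape[1])),interpolation=cv2.INTER_CUBIC)
cv2.imwrite('pics/r4.png',np.vstack([f(t),f(s)]))
E
```

```text
(no output)
```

View pics/r4.png

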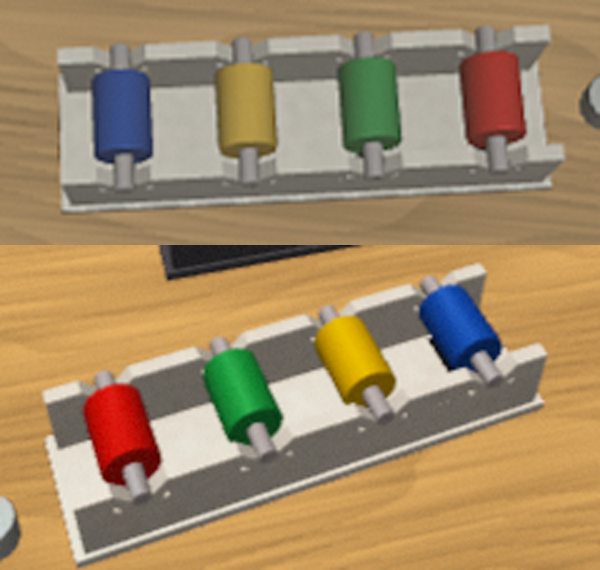

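Both crops show all four rollers seated level in the white rack: blue, yellow, green and red from left to right (top crop, x≈122, 247, 370, 493). Handing in.

```bash
python3 -c "
from workcell import sign_off
print(sign_off())"
```

```text
the job is handed in; nothing more can be done
None
```

All four rollers are seated level in the white rack in reverse order (red at the right end, then green, yellow and blue at the left end), and the job was handed in at about 29 s.

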